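# Get the hemmed-in culture plate out for counting and restore the fridge tray

### The arm

A 6-joint arm with a two-finger parallel gripper is mounted at the origin on the work surface. World frame = base frame: x ahead of the robot, y to its left, z up, the work surface at z = 0. Lengths are in m, angles in rad, forces in N, time in s.
With the tool pointing down it reaches from about 0.425 to 1.125 m from the base axis. Payload 14.9 kg.
Tool frame: the origin (TCP) lies midway between the tips of the shut fingers; the grasp point (between the pads) lies 19 mm behind it (arm.pinch_z is the distance from the TCP to the grasp point, in m); z points along the fingers, y is the line along which they close (so a half turn about z gives the same grasp; the last joint's range is limited). The gripper opens to 91 mm and grips with 3 to 60 N. Pads are 32 mm wide; open, the fingers measure 118 mm over their backs; the gripper's body (76 mm by 178 mm) begins 60 mm behind the grasp point.
Start: joints at [-1.16, 0.379, 1.734, -0, 1.028, -0.033], TCP at [0.301, -0.632, 0.214] pointing down, gripper open.
Joint ranges: [-2.77, 2.77], [-0.74, 2.19], [0, 2.66], [-1.06, 4.2], [0.31, 2.87], [-3.08, 3.08]. Speed limits (rad/s): [1.89, 1.89, 2.39, 3.14, 3.14, 3.14].

### API

Orientations are given as a unit quaternion [w, x, y, z].
In Python, from workcell import arm gives the robot as it stands. The module is installed in compiled form; this text tells all that it offers.
- The arm moves only by the tool jog_arm, never from a script. Its arguments are lists of equal length, an entry for each row: "travel": the shift along the tool's x, y, z in fractions of the full range, 1 being 100 cm, a list of three; "rot": the turn, a rotation vector about the tool's x, y, z in a scale on which 1.0 is pi rad, a list of three; "claw": the opening, from 0 (shut) to 1 (fully open). In form: {"travel": [[dx, dy, dz], ...], "rot": [[ax, ay, az], ...], "claw": [claw, ...]}. A call has 1 to 12 rows; each row is the pose to reach, as a shift and turn from the pose commanded when the call began, along the tool's axes at that moment; what a row does not reach only later rows make up. A row lasts 1/12 s, in which the tool goes at most 41.7 mm and 7.16 degrees, less where a joint would pass 70% of its speed; a pose out of reach is approached as far as the arm can. A shift or turn number past 1, either way, is cut back to 1. A call with a gripper value outside its range is refused whole. The fingers move at their own pace and stop on an object; "newtons" is the grip in N (left out, the last holds). Time passes only in rows, so rows that repeat a pose let the fingers close. It gives the time, the measured TCP pose, the force, the opening and the grip force at its end, in the units of the state.
- arm.state(): the state, without advancing time (a new reading comes with each control period).
- arm.read_camera(name): name is "side" or "top" or "wrist"; returns a dict with "pixels" (384x512x3 uint8, red, green, blue), "fx", "fy", "cx", "cy" (pixels), "k1" (the pictures are not rectified: a ray, as slopes to the right and down, at radius r is drawn at 1 + k1 r^2 times it, then the intrinsics apply), "R" (3x3) and "t" (3): a world point X has camera coordinates R X + t; the wrist camera has in their place "T_tool_cam" (4x4, takes a point from camera to tool coordinates, whose origin is the TCP and whose axes are the flange's). Camera axes: x right, y down, z forward; pixel columns grow to the right and rows downward; lengths in m; the calibration is good to about 2 mm. A picture is of the moment at which its call begins: read the wrist's pose just before it. There is no depth.
- arm.hand_in(): hands the job in; it is judged then, once.
The state is a dict: "t": time; "joint_pos": joint angles; "joint_vel": joint speeds; "tau": joint torques, N m; "eef_pos": TCP position; "tcp_rot": TCP orientation; "force": force on the tool from outside, world axes, zero at the start; "wrist_torque": the same for the moment, N m; "finger_gap": opening from 0.0 (shut) to 1.0 (fully open); "finger_force": force on a finger pad.
Only numpy, scipy, OpenCV 4.12 (cv2) and the standard library are available. Lean on these libraries where they do the work, as an engineer would, in place of code of your own. Each camera call takes 0.05 s, during which the arm holds its last target. There are 200 camera calls.

### The job

The small culture plate has to be counted, but it is at the back of the white wire fridge tray, hemmed in by the capped flask, the blue-capped lab bottle and the sample pot: first clear all three of these onto the bench mat, then take the plate out and put it centrally on the round viewing disc of the colony counter. After that stand the flask, the bottle and the pot back in the tray, each just where it stood before, so that the tray can go back in the fridge as it was. Set everything down upright without dropping it, and leave the marker pen and the timer where they are.

Things in the scene. Friction and masses are not known exactly. Their poses are not given: they have to be found in the camera images.
- plate: Small round culture plate with its lid on, a flat clear disc with dark red agar, 60 mm diameter, 15 mm high, about 30 g. It starts at the back (far side) of the wire tray with a vessel on its left, on its right and in front of it, centres about 80 mm away. Origin: centre of its underside, z up.
- flask: Conical glass flask with a straight-sided plain metal cap. Base 64 mm diameter, cone narrowing to a 26 mm neck at 76 mm height; cap 36 mm diameter from 92 mm to the top at 125 mm (a 37 mm bead on its lowest 4 mm is look only). About 140 g. Starts in the wire tray. Origin: centre of its underside, z up.
- bottle: Round glass lab bottle with a ribbed blue screw cap and paper label. Body 56 mm diameter up to 64 mm height, shoulder to 38 mm diameter at 78 mm; cap 54 mm diameter from 80 mm to the top at 105 mm. About 220 g. Starts in the wire tray. Origin: centre of its underside, z up.
- pot: White plastic sample pot with a flat white screw lid and paper label. Body 50 to 54 mm diameter; lid 60 mm diameter from 64 mm to the top at 84 mm. About 120 g. Starts in the wire tray. Origin: centre of its underside, z up.
- tray: White wire tray with grey floor, fixed; 230 mm (x, front to back) by 260 mm (y), wire sides 42 mm high, 6 mm thick, floor surface 6 mm above the bench. The vessels stand left (+y) and right (-y) of the plate and in front (-x) of it; which one stands where varies. Origin: centre of its underside; x points to its back, z up.
- mat: Pale blue-grey bench mat with a thin white border line, flat and fixed, 240 mm (its x) by 220 mm (its y), 4 mm thick: the side area for the cleared vessels. A timer lies near its +y edge. Origin: centre of its underside, z up.
- counter: Colony counter, a white instrument, fixed. Flat top 70 mm above the bench, with a round pale flush viewing disc, 110 mm diameter, dark rim, its centre straight above the origin. The housing reaches 105 mm in front (-x), 145 mm behind and 100 mm to either side; a grey control hump, 95 mm above the bench, starts 93 mm behind (+x). Origin: on the bench under the disc centre, z up.
- marker: Marker pen, white with a black cap, 125 mm long, 12 mm thick, lying in the wire tray along its front side; does not roll. Bystander. Origin: middle of its underside, x along the pen.
- timer: White square laboratory timer, 52 by 52 mm, 18 mm high, lying on the mat near the mat's +y edge, its centre about 75 mm from the mat's centre line. Bystander. Origin: centre of its underside.

How it is judged:
By the outcome, as a careful person would: the job done as asked, in the order asked, and still so for the second after the job is handed in, with the robot touching nothing.
It also fails if it takes over 144 s, if anything falls off the work surface, if the arm or the gripper's body presses on something with over 40 N, if the wrist force passes 120 N, or if a joint passes its speed limit or range.

## Working session

There is one attempt and no reset: what is moved stays moved. The work goes in short steps, Python scripts to look and compute and a tool call to move; the robot and the scene stay as the last step left them, time stands still between calls to the robot, and variables do not carry over. Pictures are saved under pics/ and viewed, at most 14 in all, crops included, and the job is handed in when it is done.

Besides the shell and the picture viewer there is one more tool, called after "Call:" as a command line: name --argument value ..., lists and objects as JSON in quotes. jog_arm: Moves the arm, as the interface text tells. Its arguments: {"type":"object","properties":{"travel":{"type":"array","items":{"type":"array","items":{"type":"number"}}},"rot":{"type":"array","items":{"type":"array","items":{"type":"number"}}},"claw":{"type":"array","items":{"type":"number"}},"newtons":{"type":"number"}},"required":["travel","rot","claw"]}

```bash
mkdir -p pics
cat > h.py <<'E'
import numpy as np, cv2
from workcell import arm
from scipy.spatial.transform import Rotation as Rn
def snap(n,f=None):
    c=arm.read_camera(n)
    if f: cv2.imwrite('pics/'+f+'.png',cv2.cvtColor(c['pixels'],cv2.COLOR_RGB2BGR))
    return c
def rt(c,s=None):
    if 'R' in c: return np.array(c['R']),np.array(c['t'])
    q=s['tcp_rot'];W=np.eye(4);W[:3,:3]=Rn.from_quat([q[1],q[2],q[3],q[0]]).as_matrix();W[:3,3]=s['eef_pos']
    M=np.linalg.inv(W@np.array(c['T_tool_cam']));return M[:3,:3],M[:3,3]
def ray(c,u,v,s=None):
    R,t=rt(c,s);x=(u-c['cx'])/c['fx'];y=(v-c['cy'])/c['fy'];a,b=x,y
    for _ in range(20):
        k=1+c['k1']*(a*a+b*b);a,b=x/k,y/k
    return -R.T@t,R.T@np.array([a,b,1])
def onz(c,u,v,z,s=None):
    o,d=ray(c,u,v,s);return o+d*(z-o[2])/d[2]
def proj(c,X,s=None):
    R,t=rt(c,s);p=R@np.array(X)+t;a,b=p[:2]/p[2];k=1+c['k1']*(a*a+b*b)
    return np.array([c['fx']*a*k+c['cx'],c['fy']*b*k+c['cy']])
E
python3 - <<'E'
from h import *
print(arm.state())
for n in('top','side','wrist'):
    c=snap(n,n+'0')
    print(n,c['fx'],c['cx'],c['cy'],c['k1'],-np.array(c['R']).T@c['t'] if 'R' in c else c['T_tool_cam'])
E
```

```text
{'t': 0.0, 'joint_pos': array([-1.16027857e+00,  3.79406159e-01,  1.73481043e+00, -1.47721214e-05,
        1.02849983e+00, -3.33236533e-02]), 'joint_vel': array([-0.00111961,  0.00117981,  0.0010596 , -0.00013021,  0.00090299,
       -0.00090153]), 'tau': array([-5.61314053e-03, -7.63727474e+01, -4.34371018e+01,  6.48181932e-02,
        4.23112640e-02, -9.65698177e-05]), 'eef_pos': array([ 0.30039898, -0.63180545,  0.21327525]), 'tcp_rot': array([-5.50734445e-04,  9.75475501e-01,  2.20107319e-01, -1.11554517e-04]), 'force': array([ 0.35167904,  0.21330617, -0.09513913]), 'wrist_torque': array([-0.03513717,  0.00365544,  0.04160707]), 'finger_force': 0.0, 'finger_gap': 0.9972409797192507}
top 471.939596790068 254.00214220586167 187.82811087291168 -0.008398487308670715 [ 0.3594199  -0.00646759  1.14083246]
side 492.2400840433548 249.33946940759944 193.23975657984744 -0.026257580497742013 [-0.11196216  0.59163725  0.84156056]
wrist 306.9792714504107 258.96430749204285 191.83519093674596 -0.06359281594452233 [[ 5.51486129e-04 -9.64502934e-01 -2.64071555e-01  7.46209620e-02]
 [ 9.99999223e-01  8.27069273e-04 -9.32417880e-04  1.08083900e-04]
 [ 1.11772525e-03 -2.64070836e-01  9.64502641e-01 -1.70705924e-01]
 [ 0.00000000e+00  0.00000000e+00  0.00000000e+00  1.00000000e+00]]
```

View pics/top0.png

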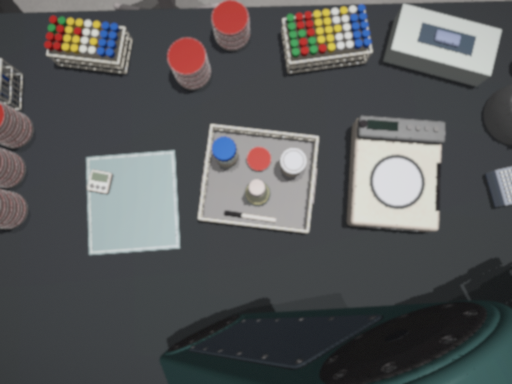

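View pics/side0.png

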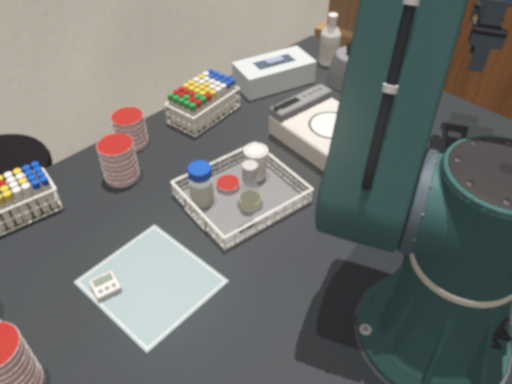

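The top view shows the bottle at (224,150), plate at (259,159), pot at (292,161), flask at (257,190), marker at (250,216), mat around (133,202), timer at (99,181) and disc at (397,181). The side view agrees with that layout. Next I'll measure.

```bash
cat > m.py <<'E'
from h import *
def cen(mask,near,r=25):
    m=np.zeros_like(mask);cv2.circle(m,near,r,255,-1);m&=mask
    n,l,st,ce=cv2.connectedComponentsWithStats(m);i=1+np.argmax(st[1:,4]);return ce[i],st[i]
if __name__=='__main__':
    c=snap('top');p=c['pixels'];hsv=cv2.cvtColor(p,cv2.COLOR_RGB2HSV);H,S,V=cv2.split(hsv)
    b=((H>100)&(H<125)&(S>150)).astype('u1')*255
    r=(((H<8)|(H>172))&(S>120)).astype('u1')*255
    w=((V>205)&(S<50)).astype('u1')*255
    print(p[161,292],p[189,257],p[203,259],p[175,259],p[181,397],p[200,130])
    for nm,m,nr,z,rad in(('bottle',b,(224,148),.111,25),('plate',r,(259,159),.02,25),('pot',w,(292,158),.09,17),('flask',w,(257,187),.131,10)):
        ce,st=cen(m,nr,rad);print(nm,ce,st,onz(c,*ce,z).round(4))
    d=cv2.circle(np.zeros_like(V),(397,181),27,255,-1)&((V<90).astype('u1')*255)
    q=cv2.findNonZero(d);e=cv2.fitEllipse(cv2.convexHull(q));print('disc',e,onz(c,*e[0],.07).round(4))
    mm=((H>80)&(H<110)&(V>120)&(S<90)).astype('u1')*255;mm[:,200:]=0;mm[:145]=0
    mm=cv2.morphologyEx(mm,cv2.MORPH_CLOSE,np.ones((9,9)))
    k=max(cv2.findContours(mm,0,2)[0],key=cv2.contourArea);R=cv2.minAreaRect(k);print('mat',R,[onz(c,*x,.004).round(3) for x in cv2.boxPoints(R)],onz(c,*R[0],.004))
    print('timer',onz(c,99,181,.018))
    for u,v in((209,126),(318,135),(308,230),(200,220)):print('traytop',onz(c,u,v,.042).round(3))
    cv2.imwrite('pics/crop.png',cv2.resize(cv2.cvtColor(p,cv2.COLOR_RGB2BGR)[115:240,190:330],None,fx=5,fy=4.8,interpolation=2))
E
python3 m.py
```

```text
[221 221 224] [220 215 212] [153 149 121] [169 166 166] [219 220 222] [173 188 189]
bottle [223.69072165 148.94072165] [213 138  22  23 388] [0.5784 0.0746 0.111 ]
plate [258.46858639 158.5052356 ] [248 148  22  23 382] [ 0.5725 -0.002   0.02  ]
pot [293.13107822 160.02748414] [281 149  25  24 473] [ 0.5541 -0.0805  0.09  ]
flask [256.45625 186.63125] [250 180  14  14 160] [0.4898 0.003  0.131 ]Traceback (most recent call last):
  File "m.py", line 14, in <module>
    q=cv2.findNonZero(d);e=cv2.fitEllipse(cv2.convexHull(q));print('disc',e,onz(c,*e[0],.07).round(4))
                                          ~~~~~~~~~~~~~~^^^
cv2.error: OpenCV(4.12.0) /io/opencv/modules/imgproc/src/convhull.cpp:143: error: (-215:Assertion failed) total >= 0 && (depth == CV_32F || depth == CV_32S) in function 'convexHull'
```

```bash
sed -i 's/(V<90)/(V<130)/' m.py; python3 m.py
```

```text
[221 221 224] [220 214 212] [152 148 120] [169 167 166] [219 219 222] [174 188 189]
bottle [223.69329897 148.89690722] [213 138  22  23 388] [0.5785 0.0746 0.111 ]
plate [258.45406824 158.53018373] [248 148  22  23 381] [ 0.5724 -0.002   0.02  ]
pot [293.11652542 160.04872881] [281 149  25  24 472] [ 0.5541 -0.0805  0.09  ]
flask [256.45625 186.63125] [250 180  14  14 160] [0.4898 0.003  0.131 ]
disc ((396.81390380859375, 181.49099731445312), (51.026973724365234, 52.943851470947266), 121.48762512207031) [ 0.5035 -0.3168  0.07  ]
mat ((131.41954040527344, 202.03179931640625), (100.67090606689453, 92.28622436523438), 86.86363983154297) [array([0.595, 0.432, 0.004]), array([0.603, 0.204, 0.004]), array([0.357, 0.189, 0.004]), array([0.349, 0.411, 0.004])] [0.47423251 0.30877336 0.004     ]
timer [0.5253503  0.38455792 0.018     ]
traytop [0.65  0.115 0.042]
traytop [ 0.622 -0.145  0.042]
traytop [ 0.398 -0.114  0.042]
traytop [0.425 0.137 0.042]
```

View pics/crop.png

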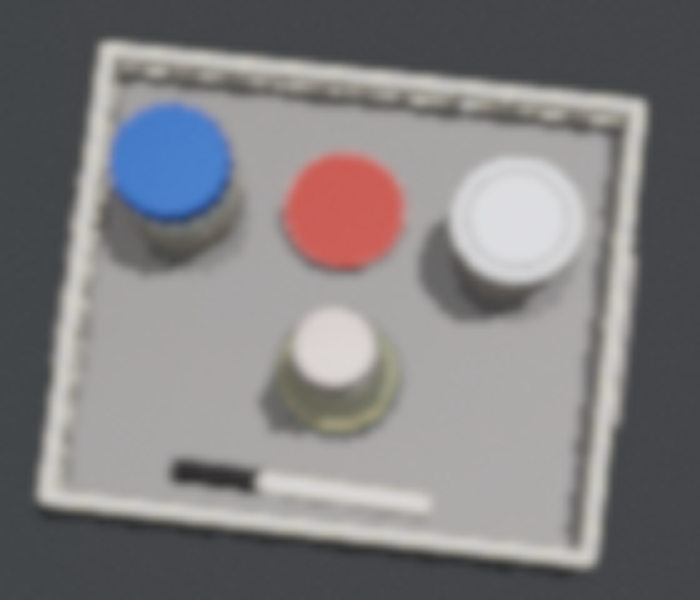

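The crop gives a clear layout, with the tray yawed about -7°, and the spacings match the expected ~80 mm. I'll move above the tray with the tool squared to the world axes so the wrist camera can refine the positions.

The manual's scale: shifts go in shares of 100 cm and turns go in shares of pi rad. Converting my numbers, -48.5 cm is -0.485, 45.2 cm is 0.452, 0.444 rad is 0.1413.

Call:
jog_arm --travel '[[0.452, -0.485, -0.067], [0.452, -0.485, -0.067], [0.452, -0.485, -0.067], [0.452, -0.485, -0.067], [0.452, -0.485, -0.067], [0.452, -0.485, -0.067], [0.452, -0.485, -0.067], [0.452, -0.485, -0.067], [0.452, -0.485, -0.067], [0.452, -0.485, -0.067], [0.452, -0.485, -0.067], [0.452, -0.485, -0.067]]' --rot '[[0, 0, 0.1413], [0, 0, 0.1413], [0, 0, 0.1413], [0, 0, 0.1413], [0, 0, 0.1413], [0, 0, 0.1413], [0, 0, 0.1413], [0, 0, 0.1413], [0, 0, 0.1413], [0, 0, 0.1413], [0, 0, 0.1413], [0, 0, 0.1413]]' --claw '[1, 1, 1, 1, 1, 1, 1, 1, 1, 1, 1, 1]' --newtons 20

```text
t: 1.25
eef_pos: [0.4507, -0.156, 0.2646]
tcp_rot: [0.0, 1.0, -0.0, 0.0]
force: [1.4, -0.7, -0.2]
finger_gap: 0.996
finger_force: 0.0
```

Converted, -15.6 cm is -0.156, 4.9 cm is 0.049.

Call:
jog_arm --travel '[[0.049, -0.156, -0.015], [0.049, -0.156, -0.015], [0.049, -0.156, -0.015], [0.049, -0.156, -0.015], [0.049, -0.156, -0.015], [0.049, -0.156, -0.015]]' --rot '[[0, 0, 0], [0, 0, 0], [0, 0, 0], [0, 0, 0], [0, 0, 0], [0, 0, 0]]' --claw '[1, 1, 1, 1, 1, 1]'

```text
t: 1.75
eef_pos: [0.4999, -0.0003, 0.2793]
tcp_rot: [0.0, 1.0, 0.002, 0.0]
force: [-0.2, 0.4, -0.4]
finger_gap: 1.003
finger_force: 0.0
```

```bash
cat > w.py <<'E'
import sys
from h import *
s=arm.state();c=snap('wrist',sys.argv[1]);np.save('pics/w_'+sys.argv[1],[s,c],allow_pickle=True)
print(s['t'],s['eef_pos'].round(4),s['tcp_rot'].round(4))
for n,X in dict(bottle=(.5785,.0746,.111),plate=(.5724,-.002,.02),pot=(.5541,-.0805,.09),flask=(.4898,.003,.131)).items(): print(n,proj(c,X,s).round(1))
E
python3 w.py w1
```

```text
1.75 [ 4.999e-01 -3.000e-04  2.793e-01] [0.0e+00 1.0e+00 1.6e-03 1.0e-04]
bottle [189.6 104.3]
plate [260.7 109.7]
pot [328.8 126.8]
flask [256.1 189.4]
```

View pics/w1.png

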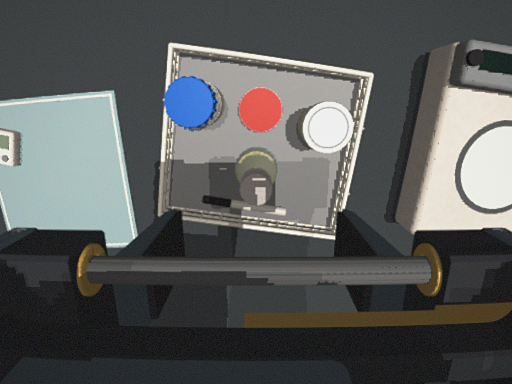

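The wrist view agrees with the predictions: bottle (190,103), plate (260,109), pot (328,127), flask (256,189). I'll fit the circles here to refine the positions.

```bash
cat > f.py <<'E'
import sys
from h import *
from m import cen
s,c=np.load('pics/w_'+sys.argv[1]+'.npy',allow_pickle=True)
p=c['pixels'];H,S,V=cv2.split(cv2.cvtColor(p,cv2.COLOR_RGB2HSV))
b=((H>100)&(H<125)&(S>150)).astype('u1')*255
r=(((H<8)|(H>172))&(S>120)).astype('u1')*255
w=((V>200)&(S<40)).astype('u1')*255
for nm,m,X in(('bottle',b,(.5785,.0746,.111)),('plate',r,(.5724,-.002,.02)),('pot',w,(.5541,-.0805,.09))):
    u=proj(c,X,s).round().astype(int);q=cv2.circle(np.zeros_like(V),tuple(map(int,u)),30 if nm!='pot' else 27,255,-1)&m
    k=max(cv2.findContours(q,0,1)[0],key=cv2.contourArea);e=cv2.fitEllipse(cv2.convexHull(k))
    P=onz(c,*e[0],X[2],s);print(nm,np.round(e[0],1),np.round(e[1],1),P.round(4),'dia',np.array(e[1])/c['fx']*(rt(c,s)[0]@P+rt(c,s)[1])[2])
E
python3 f.py w1; python3 -c "
import cv2;i=cv2.imread('pics/w1.png')[140:220,215:300];cv2.imwrite('pics/c2.png',cv2.resize(i,None,fx=7,fy=7,interpolation=2))"
```

```text
bottle [189.5 101.8] [50.6 53.6] [0.5811 0.0746 0.111 ] dia [0.05363181 0.05683384]
plate [260.1 109.3] [42.  43.2] [ 0.5729 -0.0012  0.02  ] dia [0.05682025 0.05843919]
pot [328.2 127.3] [51.2 52. ] [ 0.5535 -0.0798  0.09  ] dia [0.05879326 0.05978459]
```

View pics/c2.png

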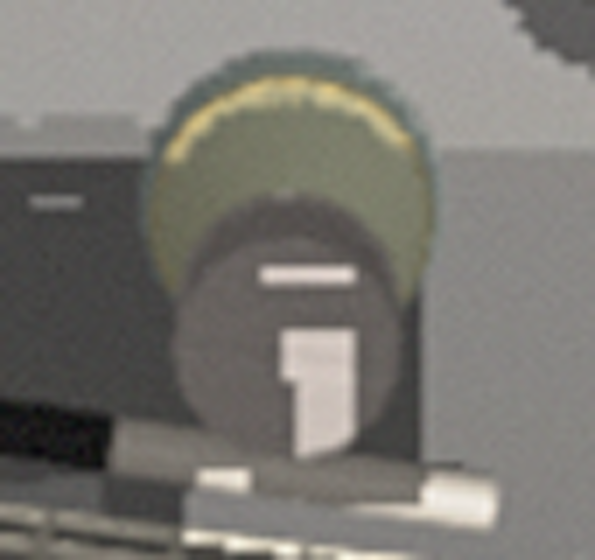

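The flask cap circle in the crop centres at full-image pixel (256.0,189.6), which gives x,y = (0.490, 0.003). All the measurements agree, so I'll grasp the flask cap.

Converted, 18.5 cm is 0.185, 18 cm is 0.18.

Call:
jog_arm --travel '[[-0.01, -0.003, 0.05], [-0.01, -0.003, 0.09], [-0.01, -0.003, 0.13], [-0.01, -0.003, 0.16], [-0.01, -0.003, 0.18], [-0.01, -0.003, 0.185], [-0.01, -0.003, 0.185]]' --rot '[[0, 0, 0], [0, 0, 0], [0, 0, 0], [0, 0, 0], [0, 0, 0], [0, 0, 0], [0, 0, 0]]' --claw '[1, 1, 0.8, 0.7, 0.6, 0.6, 0.6]'

```text
t: 2.38
eef_pos: [0.4886, 0.0, 0.0932]
tcp_rot: [-0.0, 1.0, -0.001, -0.001]
force: [-0.1, -0.8, 0.8]
finger_gap: 0.663
finger_force: 0.0
```

Call:
jog_arm --travel '[[0, 0, 0], [0, 0, 0], [0, 0, 0], [0, 0, 0], [0, 0, 0], [0, 0, 0], [0, 0, 0], [0, 0, 0]]' --rot '[[0, 0, 0], [0, 0, 0], [0, 0, 0], [0, 0, 0], [0, 0, 0], [0, 0, 0], [0, 0, 0], [0, 0, 0]]' --claw '[0.5, 0.45, 0.4, 0.3, 0.3, 0.3, 0.3, 0.3]' --newtons 25

```text
t: 3.05
eef_pos: [0.4906, 0.0011, 0.0953]
tcp_rot: [0.0, 1.0, 0.0, 0.001]
force: [-0.4, 0.3, 9.5]
finger_gap: 0.393
finger_force: 25.0
```

Converted, -29 cm is -0.29, -25.5 cm is -0.255.

Call:
jog_arm --travel '[[0, 0, -0.01], [0, 0, -0.03], [0, 0, -0.06], [0, 0, -0.09], [-0.005, -0.02, -0.11], [-0.013, -0.055, -0.11], [-0.022, -0.095, -0.11], [-0.03, -0.135, -0.11], [-0.04, -0.175, -0.11], [-0.049, -0.215, -0.11], [-0.058, -0.255, -0.11], [-0.065, -0.29, -0.11]]' --rot '[[0, 0, 0], [0, 0, 0], [0, 0, 0], [0, 0, 0], [0, 0, 0], [0, 0, 0], [0, 0, 0], [0, 0, 0], [0, 0, 0], [0, 0, 0], [0, 0, 0], [0, 0, 0]]' --claw '[0.3, 0.3, 0.3, 0.3, 0.3, 0.3, 0.3, 0.3, 0.3, 0.3, 0.3, 0.3]'

```text
t: 4.05
eef_pos: [0.4235, 0.2934, 0.2052]
tcp_rot: [-0.0, 1.0, 0.0, 0.0]
force: [0.8, 0.4, -0.9]
finger_gap: 0.395
finger_force: 25.0
```

Call:
jog_arm --travel '[[-0.008, -0.035, 0.02], [-0.012, -0.055, 0.05], [-0.015, -0.067, 0.08], [-0.015, -0.067, 0.095], [-0.015, -0.067, 0.1], [-0.015, -0.067, 0.1], [-0.015, -0.067, 0.1]]' --rot '[[0, 0, 0], [0, 0, 0], [0, 0, 0], [0, 0, 0], [0, 0, 0], [0, 0, 0], [0, 0, 0]]' --claw '[0.3, 0.3, 0.3, 0.3, 0.3, 0.3, 0.3]'

```text
t: 4.63
eef_pos: [0.4102, 0.3581, 0.1053]
tcp_rot: [-0.0, 1.0, -0.0, 0.0]
force: [0.9, 0.2, -0.9]
finger_gap: 0.39
finger_force: 25.0
```

Run:
```python
from h import *
s=arm.state();print(s['eef_pos'].round(4),s['tcp_rot'].round(3),s['force'].round(1),s['finger_gap'])
snap('side','s1')
```

```text
[0.4102 0.3581 0.1053] [-0.  1. -0.  0.] [ 0.9  0.2 -0.9] 0.38994852851983225
```

View pics/s1.png

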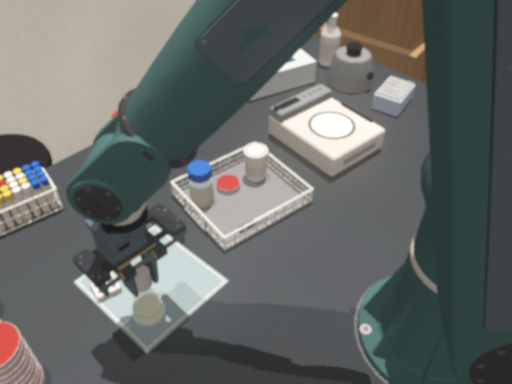

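The flask is held upright at (148,310) over the mat's near corner, clear of the timer. I'll lower it and release.

Call:
jog_arm --travel '[[0, 0, 0.005], [0, 0, 0.009], [0, 0, 0.011], [0, 0, 0.012], [0, 0, 0.012], [0, 0, 0.012]]' --rot '[[0, 0, 0], [0, 0, 0], [0, 0, 0], [0, 0, 0], [0, 0, 0], [0, 0, 0]]' --claw '[0.3, 0.3, 0.3, 0.3, 0.3, 0.3]'

```text
t: 5.18
eef_pos: [0.4104, 0.3588, 0.093]
tcp_rot: [-0.001, 1.0, -0.0, 0.001]
force: [-1.5, 2.4, 7.0]
finger_gap: 0.393
finger_force: 25.0
```

Call:
jog_arm --travel '[[0, 0, 0], [0, 0, 0], [0, 0, 0], [0, 0, 0], [0, 0, 0]]' --rot '[[0, 0, 0], [0, 0, 0], [0, 0, 0], [0, 0, 0], [0, 0, 0]]' --claw '[0.5, 0.6, 0.65, 0.65, 0.65]'

```text
t: 5.6
eef_pos: [0.4097, 0.358, 0.0921]
tcp_rot: [0.0, 1.0, -0.0, -0.0]
force: [0.5, -0.2, 0.4]
finger_gap: 0.645
finger_force: 0.0
```

Converted, 27.7 cm is 0.277, 1.5 cm is 0.015.

Call:
jog_arm --travel '[[0, 0, -0.02], [0, 0, -0.05], [0, 0, -0.085], [0.015, 0.025, -0.105], [0.034, 0.057, -0.11], [0.054, 0.091, -0.11], [0.074, 0.125, -0.11], [0.094, 0.158, -0.11], [0.114, 0.192, -0.11], [0.135, 0.227, -0.11], [0.153, 0.257, -0.11], [0.165, 0.277, -0.1]]' --rot '[[0, 0, 0], [0, 0, 0], [0, 0, 0], [0, 0, 0], [0, 0, 0], [0, 0, 0], [0, 0, 0], [0, 0, 0], [0, 0, 0], [0, 0, 0], [0, 0, 0], [0, 0, 0]]' --claw '[0.65, 0.65, 0.65, 0.8, 1, 1, 1, 1, 1, 1, 1, 1]'

```text
t: 6.6
eef_pos: [0.5769, 0.0784, 0.1937]
tcp_rot: [-0.0, 1.0, -0.001, 0.001]
force: [1.3, 0.6, 0.2]
finger_gap: 0.997
finger_force: 0.0
```

Converted, 11.3 cm is 0.113, 10.7 cm is 0.107.

Call:
jog_arm --travel '[[0.004, 0.007, 0.03], [0.004, 0.007, 0.065], [0.004, 0.007, 0.09], [0.004, 0.007, 0.107], [0.004, 0.007, 0.113], [0.004, 0.007, 0.113], [0.004, 0.007, 0.113]]' --rot '[[0, 0, 0], [0, 0, 0], [0, 0, 0], [0, 0, 0], [0, 0, 0], [0, 0, 0], [0, 0, 0]]' --claw '[1, 1, 1, 1, 1, 1, 1]'

```text
t: 7.18
eef_pos: [0.579, 0.0742, 0.0799]
tcp_rot: [-0.0, 1.0, -0.0, 0.0]
force: [0.3, -0.4, 0.1]
finger_gap: 0.999
finger_force: 0.0
```

Run:
```python
from h import *
s=arm.state();print(s['eef_pos'].round(4),s['tcp_rot'].round(3),s['force'].round(1),s['finger_gap'])
c=snap('side','s2');c=snap('top','t2');print([onz(c,*p) for p in [(224,149,.111)]])
```

```text
[0.579  0.0742 0.0799] [-0.  1. -0.  0.] [ 0.3 -0.4  0.1] 0.999445713063417
[array([0.57821505, 0.07392863, 0.111     ])]
```

View pics/s2.png

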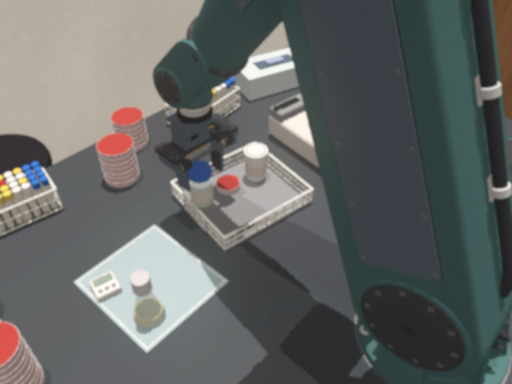

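The flask stands upright on the mat at (145,300) and the fingers straddle the bottle cap. I'll close and carry the bottle to the mat.

Call:
jog_arm --travel '[[0, 0, 0], [0, 0, 0], [0, 0, 0], [0, 0, 0], [0, 0, 0], [0, 0, 0], [0, 0, 0], [0, 0, 0]]' --rot '[[0, 0, 0], [0, 0, 0], [0, 0, 0], [0, 0, 0], [0, 0, 0], [0, 0, 0], [0, 0, 0], [0, 0, 0]]' --claw '[0.8, 0.7, 0.65, 0.6, 0.5, 0.5, 0.5, 0.5]' --newtons 30

```text
t: 7.95
eef_pos: [0.5787, 0.0741, 0.0793]
tcp_rot: [-0.0, 1.0, -0.0, 0.0]
force: [-0.2, 0.6, 2.3]
finger_gap: 0.59
finger_force: 30.0
```

Converted, -17.1 cm is -0.171, -16 cm is -0.16.

Call:
jog_arm --travel '[[0, 0, -0.01], [0, 0, -0.03], [0, 0, -0.06], [0, 0, -0.09], [-0.02, 0.025, -0.09], [-0.042, -0.052, -0.09], [-0.065, -0.08, -0.09], [-0.088, -0.108, -0.09], [-0.11, -0.135, -0.09], [-0.13, -0.16, -0.08], [-0.139, -0.171, -0.05], [-0.139, -0.171, -0.025]]' --rot '[[0, 0, 0], [0, 0, 0], [0, 0, 0], [0, 0, 0], [0, 0, 0], [0, 0, 0], [0, 0, 0], [0, 0, 0], [0, 0, 0], [0, 0, 0], [0, 0, 0], [0, 0, 0]]' --claw '[0.5, 0.5, 0.5, 0.5, 0.5, 0.5, 0.5, 0.5, 0.5, 0.5, 0.5, 0.5]'

```text
t: 8.95
eef_pos: [0.4373, 0.2477, 0.1042]
tcp_rot: [-0.0, 1.0, 0.001, 0.001]
force: [0.1, -0.1, -3.1]
finger_gap: 0.587
finger_force: 30.0
```

Converted, 2.7 cm is 0.027, 2.6 cm is 0.026.

Call:
jog_arm --travel '[[0, 0, 0.01], [0, 0, 0.019], [0, 0, 0.024], [0, 0, 0.026], [0, 0, 0.027], [0, 0, 0.027], [0, 0, 0.027]]' --rot '[[0, 0, 0], [0, 0, 0], [0, 0, 0], [0, 0, 0], [0, 0, 0], [0, 0, 0], [0, 0, 0]]' --claw '[0.5, 0.5, 0.5, 0.5, 0.5, 0.5, 0.5]'

```text
t: 9.53
eef_pos: [0.4403, 0.245, 0.0779]
tcp_rot: [-0.0, 1.0, -0.0, 0.0]
force: [-0.0, -0.4, -2.1]
finger_gap: 0.589
finger_force: 30.0
```

Converted, 0.1 cm is 0.001.

Call:
jog_arm --travel '[[0, 0, 0.001], [0, 0, 0.001], [0, 0, 0.001]]' --rot '[[0, 0, 0], [0, 0, 0], [0, 0, 0]]' --claw '[0.5, 0.5, 0.5]'

```text
t: 9.78
eef_pos: [0.4405, 0.2453, 0.0772]
tcp_rot: [-0.0, 1.0, -0.0, 0.001]
force: [-0.1, -1.7, 8.2]
finger_gap: 0.587
finger_force: 30.0
```

Converted, -8 cm is -0.08, -5 cm is -0.05.

Call:
jog_arm --travel '[[0, 0, 0], [0, 0, 0], [0, 0, 0], [0, 0, 0], [0, 0, -0.02], [0, 0, -0.05], [0, 0, -0.08]]' --rot '[[0, 0, 0], [0, 0, 0], [0, 0, 0], [0, 0, 0], [0, 0, 0], [0, 0, 0], [0, 0, 0]]' --claw '[0.7, 0.8, 0.85, 0.85, 0.85, 0.85, 0.85]'

```text
t: 10.37
eef_pos: [0.439, 0.2447, 0.1566]
tcp_rot: [0.0, 1.0, -0.0, -0.001]
force: [-0.5, 1.2, 0.9]
finger_gap: 0.853
finger_force: 0.0
```

Converted, 32.5 cm is 0.325, 31 cm is 0.31.

Call:
jog_arm --travel '[[0.007, 0.02, -0.01], [0.019, 0.054, -0.01], [0.032, 0.092, -0.01], [0.045, 0.13, -0.01], [0.058, 0.167, -0.01], [0.072, 0.205, -0.01], [0.085, 0.242, -0.01], [0.098, 0.28, -0.01], [0.109, 0.31, -0.01], [0.114, 0.325, 0], [0.114, 0.325, 0.02], [0.114, 0.325, 0.05]]' --rot '[[0, 0, 0], [0, 0, 0], [0, 0, 0], [0, 0, 0], [0, 0, 0], [0, 0, 0], [0, 0, 0], [0, 0, 0], [0, 0, 0], [0, 0, 0], [0, 0, 0], [0, 0, 0]]' --claw '[1, 1, 1, 1, 1, 1, 1, 1, 1, 1, 1, 1]'

```text
t: 11.37
eef_pos: [0.5555, -0.0814, 0.1074]
tcp_rot: [0.0, 1.0, -0.001, 0.002]
force: [0.4, 0.6, 0.4]
finger_gap: 1.0
finger_force: 0.0
```

Converted, 4.6 cm is 0.046, 3.7 cm is 0.037.

Call:
jog_arm --travel '[[0, 0, 0.02], [0, 0, 0.037], [0, 0, 0.046], [0, 0, 0.046], [0, 0, 0.046]]' --rot '[[0, 0, 0], [0, 0, 0], [0, 0, 0], [0, 0, 0], [0, 0, 0]]' --claw '[1, 1, 1, 1, 1]'

```text
t: 11.78
eef_pos: [0.5537, -0.0799, 0.0604]
tcp_rot: [-0.0, 1.0, -0.0, -0.0]
force: [1.2, -0.9, 0.5]
finger_gap: 1.0
finger_force: 0.0
```

Call:
jog_arm --travel '[[0, 0, 0], [0, 0, 0], [0, 0, 0], [0, 0, 0], [0, 0, 0], [0, 0, 0], [0, 0, 0], [0, 0, 0]]' --rot '[[0, 0, 0], [0, 0, 0], [0, 0, 0], [0, 0, 0], [0, 0, 0], [0, 0, 0], [0, 0, 0], [0, 0, 0]]' --claw '[0.85, 0.75, 0.7, 0.65, 0.55, 0.55, 0.55, 0.55]' --newtons 25

```text
t: 12.45
eef_pos: [0.5539, -0.08, 0.0606]
tcp_rot: [0.0, 1.0, -0.0, 0.0]
force: [0.1, 0.3, 5.7]
finger_gap: 0.649
finger_force: 25.0
```

Call:
jog_arm --travel '[[0, 0, -0.01], [0, 0, -0.03], [0, 0, -0.06], [0, 0, -0.09], [-0.001, -0.02, -0.09], [-0.003, -0.055, -0.09], [-0.005, -0.095, -0.09], [-0.006, -0.135, -0.09], [-0.008, -0.175, -0.09], [-0.009, -0.215, -0.09], [-0.011, -0.255, -0.09], [-0.013, -0.295, -0.09]]' --rot '[[0, 0, 0], [0, 0, 0], [0, 0, 0], [0, 0, 0], [0, 0, 0], [0, 0, 0], [0, 0, 0], [0, 0, 0], [0, 0, 0], [0, 0, 0], [0, 0, 0], [0, 0, 0]]' --claw '[0.55, 0.55, 0.55, 0.55, 0.55, 0.55, 0.55, 0.55, 0.55, 0.55, 0.55, 0.55]'

```text
t: 13.45
eef_pos: [0.5401, 0.217, 0.1508]
tcp_rot: [-0.0, 1.0, -0.0, 0.0]
force: [1.1, -0.8, -1.4]
finger_gap: 0.652
finger_force: 25.0
```

Converted, 9.2 cm is 0.092, 9 cm is 0.09.

Call:
jog_arm --travel '[[-0.001, -0.035, 0], [-0.001, -0.052, 0.015], [-0.001, -0.055, 0.04], [-0.001, -0.055, 0.07], [-0.001, -0.055, 0.085], [-0.001, -0.055, 0.09], [-0.001, -0.055, 0.092], [-0.001, -0.055, 0.092], [-0.001, -0.055, 0.092]]' --rot '[[0, 0, 0], [0, 0, 0], [0, 0, 0], [0, 0, 0], [0, 0, 0], [0, 0, 0], [0, 0, 0], [0, 0, 0], [0, 0, 0]]' --claw '[0.55, 0.55, 0.55, 0.55, 0.55, 0.55, 0.55, 0.55, 0.55]'

```text
t: 14.2
eef_pos: [0.5401, 0.2701, 0.0592]
tcp_rot: [-0.0, 1.0, -0.0, 0.0]
force: [0.0, 0.3, -1.5]
finger_gap: 0.656
finger_force: 25.0
```

Converted, 0.1 cm is 0.001.

Call:
jog_arm --travel '[[0, 0, 0.001], [0, 0, 0.001], [0, 0, 0.001]]' --rot '[[0, 0, 0], [0, 0, 0], [0, 0, 0]]' --claw '[0.55, 0.55, 0.55]'

```text
t: 14.45
eef_pos: [0.5402, 0.2702, 0.0583]
tcp_rot: [-0.0, 1.0, -0.0, 0.001]
force: [-2.4, -1.8, 6.0]
finger_gap: 0.652
finger_force: 25.0
```

Converted, -9 cm is -0.09, -8 cm is -0.08.

Call:
jog_arm --travel '[[0, 0, 0], [0, 0, 0], [0, 0, 0], [0, 0, 0], [0, 0, -0.02], [0, 0, -0.05], [0, 0, -0.08], [0, 0, -0.09], [0, 0, -0.09]]' --rot '[[0, 0, 0], [0, 0, 0], [0, 0, 0], [0, 0, 0], [0, 0, 0], [0, 0, 0], [0, 0, 0], [0, 0, 0], [0, 0, 0]]' --claw '[0.75, 0.85, 0.9, 0.9, 0.9, 0.9, 0.9, 0.9, 0.9]'

```text
t: 15.2
eef_pos: [0.5412, 0.2708, 0.1501]
tcp_rot: [-0.001, 1.0, -0.0, 0.002]
force: [-0.5, 0.2, 0.5]
finger_gap: 0.9
finger_force: 0.0
```

```bash
python3 w.py w2
```

```text
15.2 [0.5412 0.2708 0.1501] [-1.0e-03  1.0e+00 -1.0e-04  2.1e-03]
bottle [527.9 165.6]
plate [522.7 156.2]
pot [649.4 190.8]
flask [600.5 283.3]
```

View pics/w2.png

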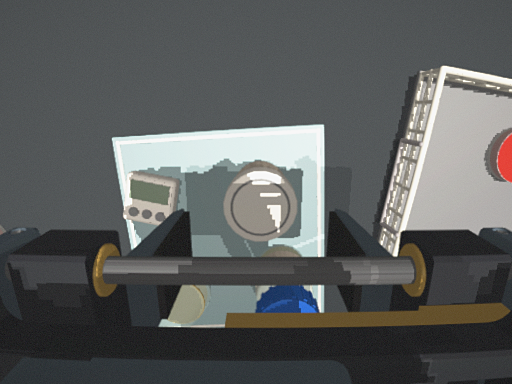

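All three vessels stand upright on the mat: pot (260,208), bottle (290,300), flask (190,300). The timer at (152,198) is undisturbed. The plate is next.

Converted, 27.2 cm is 0.272, 3.3 cm is 0.033.

Call:
jog_arm --travel '[[0.003, 0.02, 0], [0.007, 0.055, 0], [0.012, 0.095, 0], [0.017, 0.135, 0], [0.021, 0.175, 0], [0.026, 0.215, 0], [0.03, 0.25, 0], [0.033, 0.272, 0.01], [0.033, 0.272, 0.04], [0.033, 0.272, 0.07], [0.033, 0.272, 0.09], [0.033, 0.272, 0.09]]' --rot '[[0, 0, 0], [0, 0, 0], [0, 0, 0], [0, 0, 0], [0, 0, 0], [0, 0, 0], [0, 0, 0], [0, 0, 0], [0, 0, 0], [0, 0, 0], [0, 0, 0], [0, 0, 0]]' --claw '[1, 1, 1, 1, 1, 1, 1, 1, 1, 1, 1, 1]'

```text
t: 16.25
eef_pos: [0.5689, -0.002, 0.052]
tcp_rot: [-0.0, 1.0, -0.0, -0.004]
force: [-0.5, 1.0, -0.8]
finger_gap: 1.003
finger_force: 0.0
```

Converted, 4.9 cm is 0.049, 4.8 cm is 0.048.

Call:
jog_arm --travel '[[0, 0, 0.02], [0, 0, 0.037], [0, 0, 0.045], [0, 0, 0.048], [0, 0, 0.049], [0, 0, 0.049], [0, 0, 0.049]]' --rot '[[0, 0, 0], [0, 0, 0], [0, 0, 0], [0, 0, 0], [0, 0, 0], [0, 0, 0], [0, 0, 0]]' --claw '[1, 1, 1, 1, 1, 1, 1]'

```text
t: 16.83
eef_pos: [0.5732, -0.0019, 0.0091]
tcp_rot: [0.0, 1.0, -0.0, 0.001]
force: [-0.3, 0.3, -0.1]
finger_gap: 0.998
finger_force: 0.0
```

Call:
jog_arm --travel '[[0, 0, 0], [0, 0, 0], [0, 0, 0], [0, 0, 0], [0, 0, 0], [0, 0, 0], [0, 0, 0], [0, 0, 0]]' --rot '[[0, 0, 0], [0, 0, 0], [0, 0, 0], [0, 0, 0], [0, 0, 0], [0, 0, 0], [0, 0, 0], [0, 0, 0]]' --claw '[0.85, 0.75, 0.7, 0.65, 0.55, 0.55, 0.55, 0.55]' --newtons 12

```text
t: 17.5
eef_pos: [0.5727, -0.0019, 0.0083]
tcp_rot: [-0.0, 1.0, -0.0, 0.0]
force: [-0.9, -0.2, 3.7]
finger_gap: 0.651
finger_force: 12.0
```

Converted, 18 cm is 0.18, 17 cm is 0.17.

Call:
jog_arm --travel '[[0, 0, -0.007], [0, 0, -0.02], [0, 0, -0.05], [0, 0, -0.085], [0, 0, -0.12], [-0.005, 0.02, -0.14], [-0.012, 0.055, -0.14], [-0.021, 0.095, -0.14], [-0.03, 0.135, -0.14], [-0.037, 0.17, -0.14], [-0.04, 0.18, -0.14], [-0.04, 0.18, -0.14]]' --rot '[[0, 0, 0], [0, 0, 0], [0, 0, 0], [0, 0, 0], [0, 0, 0], [0, 0, 0], [0, 0, 0], [0, 0, 0], [0, 0, 0], [0, 0, 0], [0, 0, 0], [0, 0, 0]]' --claw '[0.55, 0.55, 0.55, 0.55, 0.55, 0.55, 0.55, 0.55, 0.55, 0.55, 0.55, 0.55]'

```text
t: 18.5
eef_pos: [0.5321, -0.1841, 0.1493]
tcp_rot: [0.0, 1.0, -0.002, 0.0]
force: [0.4, 0.8, 0.3]
finger_gap: 0.655
finger_force: 12.0
```

Call:
jog_arm --travel '[[0, 0, 0], [0, 0, 0]]' --rot '[[0, 0, 0], [0, 0, 0]]' --claw '[0.55, 0.55]'

```text
t: 18.67
eef_pos: [0.5328, -0.1811, 0.1486]
tcp_rot: [-0.0, 1.0, 0.0, 0.0]
force: [-1.0, 0.9, -0.1]
finger_gap: 0.651
finger_force: 12.0
```

```bash
python3 w.py w3
python3 - <<'E'
from h import *
s,c=np.load('pics/w_w3.npy',allow_pickle=True);print(proj(c,(.5035,-.3168,.07),s))
E
```

```text
18.6667 [ 0.5328 -0.1811  0.1486] [-0.e+00  1.e+00  1.e-04  1.e-04]
bottle [-80.5 155.4]
plate [ 79.3 146.1]
pot [129.6 179.8]
flask [  7.8 278.5]
[412.01097331 230.62149603]
```

View pics/w3.png

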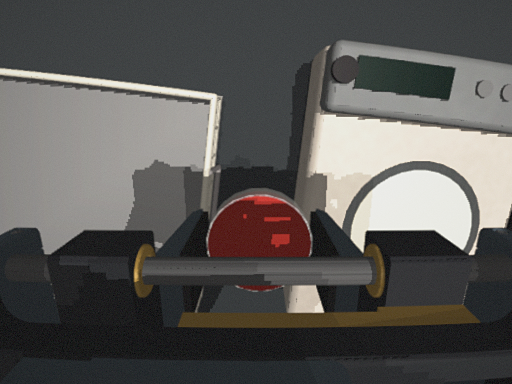

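The plate is held level at (260,242). The disc rim spans about 345–479 with its top at 161, so it is centred near (412,229), matching the prediction. I'll move over it and lower.

Call:
jog_arm --travel '[[-0.004, 0.02, 0], [-0.011, 0.055, 0], [-0.019, 0.09, 0], [-0.026, 0.125, 0], [-0.028, 0.136, 0], [-0.028, 0.136, 0.02], [-0.028, 0.136, 0.045], [-0.028, 0.136, 0.062], [-0.028, 0.136, 0.07], [-0.028, 0.136, 0.073], [-0.028, 0.136, 0.074], [-0.028, 0.136, 0.074]]' --rot '[[0, 0, 0], [0, 0, 0], [0, 0, 0], [0, 0, 0], [0, 0, 0], [0, 0, 0], [0, 0, 0], [0, 0, 0], [0, 0, 0], [0, 0, 0], [0, 0, 0], [0, 0, 0]]' --claw '[0.55, 0.55, 0.55, 0.55, 0.55, 0.55, 0.55, 0.55, 0.55, 0.55, 0.55, 0.55]'

```text
t: 19.72
eef_pos: [0.5052, -0.3177, 0.0749]
tcp_rot: [0.0, 1.0, 0.0, 0.0]
force: [-0.1, 0.5, 0.2]
finger_gap: 0.653
finger_force: 12.0
```

Converted, 0.2 cm is 0.002, 0.1 cm is 0.001.

Call:
jog_arm --travel '[[0, 0, 0.001], [0, 0, 0.002], [0, 0, 0.002], [0, 0, 0.002]]' --rot '[[0, 0, 0], [0, 0, 0], [0, 0, 0], [0, 0, 0]]' --claw '[0.55, 0.55, 0.55, 0.55]'

```text
t: 20.05
eef_pos: [0.5047, -0.318, 0.0726]
tcp_rot: [0.0, 1.0, -0.0, 0.0]
force: [0.5, -0.5, -0.6]
finger_gap: 0.654
finger_force: 12.0
```

Converted, 0.1 cm is 0.001.

Call:
jog_arm --travel '[[0, 0, 0.001], [0, 0, 0.001], [0, 0, 0.001]]' --rot '[[0, 0, 0], [0, 0, 0], [0, 0, 0]]' --claw '[0.55, 0.55, 0.55]'

```text
t: 20.3
eef_pos: [0.5048, -0.3181, 0.0718]
tcp_rot: [0.0, 1.0, -0.0, 0.0]
force: [-1.2, 1.2, 7.3]
finger_gap: 0.656
finger_force: 12.0
```

Converted, -10 cm is -0.1, -3.5 cm is -0.035.

Call:
jog_arm --travel '[[0, 0, 0], [0, 0, 0], [0, 0, 0], [0, 0, 0], [0, 0, -0.01], [0, 0, -0.035], [0, 0, -0.07], [0, 0, -0.1], [0, 0, -0.1]]' --rot '[[0, 0, 0], [0, 0, 0], [0, 0, 0], [0, 0, 0], [0, 0, 0], [0, 0, 0], [0, 0, 0], [0, 0, 0], [0, 0, 0]]' --claw '[0.75, 0.85, 0.95, 0.95, 0.95, 0.95, 0.95, 0.95, 0.95]'

```text
t: 21.05
eef_pos: [0.5071, -0.3196, 0.1777]
tcp_rot: [0.002, 1.0, -0.0, 0.003]
force: [0.5, -0.3, 1.2]
finger_gap: 0.949
finger_force: 0.0
```

Converted, -45 cm is -0.45, -42 cm is -0.42.

Call:
jog_arm --travel '[[0.001, -0.02, 0], [0.004, -0.06, 0], [0.006, -0.1, 0], [0.009, -0.14, 0], [0.011, -0.18, 0], [0.013, -0.22, 0], [0.016, -0.26, 0], [0.018, -0.3, 0], [0.02, -0.34, 0], [0.023, -0.38, 0], [0.025, -0.42, 0], [0.027, -0.45, 0]]' --rot '[[0, 0, 0], [0, 0, 0], [0, 0, 0], [0, 0, 0], [0, 0, 0], [0, 0, 0], [0, 0, 0], [0, 0, 0], [0, 0, 0], [0, 0, 0], [0, 0, 0], [0, 0, 0]]' --claw '[1, 1, 1, 1, 1, 1, 1, 1, 1, 1, 1, 1]'

```text
t: 22.05
eef_pos: [0.5314, 0.1348, 0.1717]
tcp_rot: [-0.0, 1.0, 0.0, 0.0]
force: [0.1, 0.0, -0.0]
finger_gap: 1.001
finger_force: 0.0
```

Run:
```python
from h import *
from m import cen
c=snap('top','t3');p=c['pixels'];H,S,V=cv2.split(cv2.cvtColor(p,cv2.COLOR_RGB2HSV))
r=(((H<8)|(H>172))&(S>120)).astype('u1')*255
ce,st=cen(r,(397,180));print(ce,st,onz(c,*ce,.084))
```

```text
[398.79350348 180.12296984] [387 169  24  23 431] [ 0.50463944 -0.31737409  0.084     ]
```

View pics/t3.png

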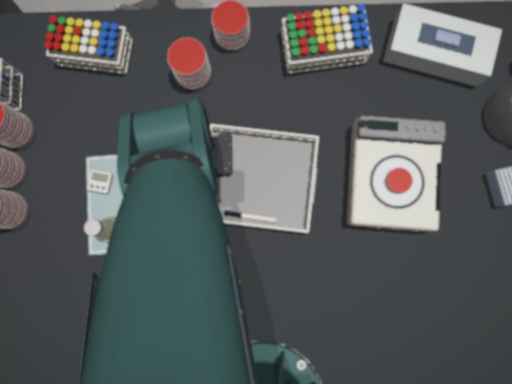

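The plate sits centred on the disc at (399,180), within about 1.5 mm of centre. Next I'll return the pot.

Converted, -13.8 cm is -0.138, -13.4 cm is -0.134.

Call:
jog_arm --travel '[[0.002, -0.035, 0], [0.004, -0.075, 0], [0.006, -0.11, 0], [0.008, -0.134, 0], [0.008, -0.138, 0.01], [0.008, -0.138, 0.04], [0.008, -0.138, 0.075], [0.008, -0.138, 0.1], [0.008, -0.138, 0.112], [0.008, -0.138, 0.114], [0.008, -0.138, 0.114], [0.008, -0.138, 0.114]]' --rot '[[0, 0, 0], [0, 0, 0], [0, 0, 0], [0, 0, 0], [0, 0, 0], [0, 0, 0], [0, 0, 0], [0, 0, 0], [0, 0, 0], [0, 0, 0], [0, 0, 0], [0, 0, 0]]' --claw '[1, 1, 1, 1, 1, 1, 1, 1, 1, 1, 1, 1]'

```text
t: 23.1
eef_pos: [0.5406, 0.2702, 0.0586]
tcp_rot: [-0.0, 1.0, -0.0, 0.001]
force: [1.0, 0.3, 0.1]
finger_gap: 1.004
finger_force: 0.0
```

Call:
jog_arm --travel '[[0, 0, 0], [0, 0, 0], [0, 0, 0], [0, 0, 0], [0, 0, 0], [0, 0, 0], [0, 0, 0], [0, 0, 0]]' --rot '[[0, 0, 0], [0, 0, 0], [0, 0, 0], [0, 0, 0], [0, 0, 0], [0, 0, 0], [0, 0, 0], [0, 0, 0]]' --claw '[0.85, 0.75, 0.7, 0.65, 0.55, 0.55, 0.55, 0.55]' --newtons 25

```text
t: 23.77
eef_pos: [0.5399, 0.2702, 0.0575]
tcp_rot: [-0.0, 1.0, -0.0, 0.0]
force: [-1.5, -0.8, 6.1]
finger_gap: 0.65
finger_force: 25.0
```

Converted, 29.5 cm is 0.295, 25.5 cm is 0.255.

Call:
jog_arm --travel '[[0, 0, -0.01], [0, 0, -0.03], [0, 0, -0.06], [0, 0, -0.09], [0.001, 0.02, -0.09], [0.003, 0.055, -0.09], [0.005, 0.095, -0.09], [0.006, 0.135, -0.09], [0.008, 0.175, -0.09], [0.009, 0.215, -0.09], [0.011, 0.255, -0.09], [0.012, 0.295, -0.09]]' --rot '[[0, 0, 0], [0, 0, 0], [0, 0, 0], [0, 0, 0], [0, 0, 0], [0, 0, 0], [0, 0, 0], [0, 0, 0], [0, 0, 0], [0, 0, 0], [0, 0, 0], [0, 0, 0]]' --claw '[0.55, 0.55, 0.55, 0.55, 0.55, 0.55, 0.55, 0.55, 0.55, 0.55, 0.55, 0.55]'

```text
t: 24.77
eef_pos: [0.5513, -0.0268, 0.1478]
tcp_rot: [-0.0, 1.0, -0.0, 0.0]
force: [1.8, 0.0, -1.8]
finger_gap: 0.648
finger_force: 25.0
```

Call:
jog_arm --travel '[[0.001, 0.03, 0], [0.002, 0.05, 0], [0.002, 0.055, 0.01], [0.002, 0.055, 0.035], [0.002, 0.055, 0.065], [0.002, 0.055, 0.08], [0.002, 0.055, 0.085], [0.002, 0.055, 0.086], [0.002, 0.055, 0.086], [0.002, 0.055, 0.086]]' --rot '[[0, 0, 0], [0, 0, 0], [0, 0, 0], [0, 0, 0], [0, 0, 0], [0, 0, 0], [0, 0, 0], [0, 0, 0], [0, 0, 0], [0, 0, 0]]' --claw '[0.55, 0.55, 0.55, 0.55, 0.55, 0.55, 0.55, 0.55, 0.55, 0.55]'

```text
t: 25.6
eef_pos: [0.5542, -0.0797, 0.062]
tcp_rot: [0.0, 1.0, 0.0, 0.001]
force: [-0.3, -0.0, -1.2]
finger_gap: 0.653
finger_force: 25.0
```

Call:
jog_arm --travel '[[0, 0, 0.001], [0, 0, 0.001], [0, 0, 0.001]]' --rot '[[0, 0, 0], [0, 0, 0], [0, 0, 0]]' --claw '[0.55, 0.55, 0.55]'

```text
t: 25.85
eef_pos: [0.5539, -0.0799, 0.0607]
tcp_rot: [0.0, 1.0, -0.0, 0.0]
force: [-0.8, -0.2, -1.4]
finger_gap: 0.655
finger_force: 25.0
```

Converted, 0.1 cm is 0.001.

Call:
jog_arm --travel '[[0, 0, 0.001], [0, 0, 0.001], [0, 0, 0.001]]' --rot '[[0, 0, 0], [0, 0, 0], [0, 0, 0]]' --claw '[0.55, 0.55, 0.55]'

```text
t: 26.1
eef_pos: [0.5539, -0.08, 0.0594]
tcp_rot: [0.0, 1.0, -0.0, 0.0]
force: [-0.5, 0.9, 2.7]
finger_gap: 0.652
finger_force: 25.0
```

Converted, -10.5 cm is -0.105, -8 cm is -0.08.

Call:
jog_arm --travel '[[0, 0, 0], [0, 0, 0], [0, 0, 0], [0, 0, 0], [0, 0, -0.015], [0, 0, -0.045], [0, 0, -0.08], [0, 0, -0.105], [-0.005, -0.015, -0.105], [-0.015, -0.045, -0.105]]' --rot '[[0, 0, 0], [0, 0, 0], [0, 0, 0], [0, 0, 0], [0, 0, 0], [0, 0, 0], [0, 0, 0], [0, 0, 0], [0, 0, 0], [0, 0, 0]]' --claw '[0.75, 0.85, 0.9, 0.9, 0.9, 0.9, 0.9, 0.9, 0.9, 0.9]'

```text
t: 26.93
eef_pos: [0.5404, -0.0362, 0.1663]
tcp_rot: [0.0, 1.0, -0.001, 0.002]
force: [0.3, 0.8, -0.2]
finger_gap: 0.896
finger_force: 0.0
```

Converted, -28 cm is -0.28, -25.5 cm is -0.255.

Call:
jog_arm --travel '[[-0.013, -0.037, 0], [-0.025, -0.074, 0], [-0.038, -0.111, 0], [-0.051, -0.148, 0], [-0.064, -0.185, 0], [-0.077, -0.222, 0], [-0.09, -0.255, 0], [-0.099, -0.28, 0], [-0.099, -0.28, 0.025], [-0.099, -0.28, 0.06], [-0.099, -0.28, 0.082], [-0.099, -0.28, 0.088]]' --rot '[[0, 0, 0], [0, 0, 0], [0, 0, 0], [0, 0, 0], [0, 0, 0], [0, 0, 0], [0, 0, 0], [0, 0, 0], [0, 0, 0], [0, 0, 0], [0, 0, 0], [0, 0, 0]]' --claw '[0.9, 0.9, 0.9, 0.9, 0.9, 0.9, 0.9, 0.9, 0.9, 0.9, 0.9, 0.9]'

```text
t: 27.93
eef_pos: [0.4377, 0.2444, 0.0732]
tcp_rot: [0.001, 1.0, 0.0, -0.002]
force: [-0.8, -0.2, 0.0]
finger_gap: 0.9
finger_force: 0.0
```

Call:
jog_arm --travel '[[0, 0, 0], [0, 0, 0], [0, 0, 0], [0, 0, 0], [0, 0, 0], [0, 0, 0], [0, 0, 0], [0, 0, 0], [0, 0, 0], [0, 0, 0]]' --rot '[[0, 0, 0], [0, 0, 0], [0, 0, 0], [0, 0, 0], [0, 0, 0], [0, 0, 0], [0, 0, 0], [0, 0, 0], [0, 0, 0], [0, 0, 0]]' --claw '[0.9, 0.9, 0.8, 0.7, 0.65, 0.6, 0.5, 0.5, 0.5, 0.5]' --newtons 30

```text
t: 28.77
eef_pos: [0.4402, 0.2454, 0.0767]
tcp_rot: [-0.0, 1.0, -0.0, 0.0]
force: [-0.3, 0.3, 6.8]
finger_gap: 0.589
finger_force: 30.0
```

Converted, 17.1 cm is 0.171, 13.9 cm is 0.139.

Call:
jog_arm --travel '[[0, 0, -0.01], [0, 0, -0.03], [0, 0, -0.06], [0, 0, -0.093], [0.018, 0.022, -0.093], [0.042, 0.052, -0.093], [0.065, 0.08, -0.093], [0.088, 0.108, -0.093], [0.11, 0.135, -0.093], [0.13, 0.16, -0.09], [0.139, 0.171, -0.07], [0.139, 0.171, -0.04]]' --rot '[[0, 0, 0], [0, 0, 0], [0, 0, 0], [0, 0, 0], [0, 0, 0], [0, 0, 0], [0, 0, 0], [0, 0, 0], [0, 0, 0], [0, 0, 0], [0, 0, 0], [0, 0, 0]]' --claw '[0.5, 0.5, 0.5, 0.5, 0.5, 0.5, 0.5, 0.5, 0.5, 0.5, 0.5, 0.5]'

```text
t: 29.77
eef_pos: [0.5823, 0.0718, 0.1185]
tcp_rot: [-0.0, 1.0, -0.001, 0.003]
force: [0.7, 0.5, -3.4]
finger_gap: 0.586
finger_force: 30.0
```

Converted, 3.7 cm is 0.037, 3.4 cm is 0.034.

Call:
jog_arm --travel '[[0, 0, 0.015], [0, 0, 0.028], [0, 0, 0.034], [0, 0, 0.036], [0, 0, 0.037], [0, 0, 0.037], [0, 0, 0.037]]' --rot '[[0, 0, 0], [0, 0, 0], [0, 0, 0], [0, 0, 0], [0, 0, 0], [0, 0, 0], [0, 0, 0]]' --claw '[0.5, 0.5, 0.5, 0.5, 0.5, 0.5, 0.5]'

```text
t: 30.35
eef_pos: [0.5792, 0.0743, 0.0802]
tcp_rot: [-0.0, 1.0, 0.0, 0.001]
force: [-0.9, -0.3, -2.3]
finger_gap: 0.589
finger_force: 30.0
```

Converted, 0.1 cm is 0.001.

Call:
jog_arm --travel '[[0, 0, 0.001], [0, 0, 0.001], [0, 0, 0.001]]' --rot '[[0, 0, 0], [0, 0, 0], [0, 0, 0]]' --claw '[0.5, 0.5, 0.5]'

```text
t: 30.6
eef_pos: [0.5791, 0.0742, 0.0788]
tcp_rot: [-0.0, 1.0, -0.0, 0.0]
force: [0.1, 1.5, 2.5]
finger_gap: 0.587
finger_force: 30.0
```

Converted, -9.6 cm is -0.096, -2.5 cm is -0.025.

Call:
jog_arm --travel '[[0, 0, 0], [0, 0, 0], [0, 0, 0], [0, 0, 0], [0, 0, -0.015], [0, 0, -0.045], [0, 0, -0.08], [-0.003, -0.005, -0.096], [-0.015, -0.025, -0.096], [-0.035, -0.059, -0.096]]' --rot '[[0, 0, 0], [0, 0, 0], [0, 0, 0], [0, 0, 0], [0, 0, 0], [0, 0, 0], [0, 0, 0], [0, 0, 0], [0, 0, 0], [0, 0, 0]]' --claw '[0.7, 0.8, 0.85, 0.85, 0.85, 0.85, 0.85, 0.85, 0.85, 0.85]'

```text
t: 31.43
eef_pos: [0.5452, 0.1323, 0.1758]
tcp_rot: [-0.0, 1.0, -0.001, 0.002]
force: [1.0, 1.3, -0.1]
finger_gap: 0.852
finger_force: 0.0
```

Converted, -22.5 cm is -0.225, -22.2 cm is -0.222.

Call:
jog_arm --travel '[[-0.02, -0.034, 0], [-0.04, -0.068, 0], [-0.06, -0.101, 0], [-0.08, -0.134, 0], [-0.1, -0.168, 0], [-0.12, -0.202, 0], [-0.132, -0.222, 0], [-0.134, -0.225, 0.015], [-0.134, -0.225, 0.045], [-0.134, -0.225, 0.07], [-0.134, -0.225, 0.08], [-0.134, -0.225, 0.082]]' --rot '[[0, 0, 0], [0, 0, 0], [0, 0, 0], [0, 0, 0], [0, 0, 0], [0, 0, 0], [0, 0, 0], [0, 0, 0], [0, 0, 0], [0, 0, 0], [0, 0, 0], [0, 0, 0]]' --claw '[0.75, 0.75, 0.75, 0.75, 0.75, 0.75, 0.75, 0.75, 0.75, 0.75, 0.75, 0.75]'

```text
t: 32.43
eef_pos: [0.4087, 0.3573, 0.0904]
tcp_rot: [0.001, 1.0, -0.0, -0.001]
force: [-0.9, -0.5, -0.0]
finger_gap: 0.75
finger_force: 0.0
```

Call:
jog_arm --travel '[[0, 0, 0], [0, 0, 0], [0, 0, 0], [0, 0, 0], [0, 0, 0], [0, 0, 0], [0, 0, 0], [0, 0, 0], [0, 0, 0], [0, 0, 0]]' --rot '[[0, 0, 0], [0, 0, 0], [0, 0, 0], [0, 0, 0], [0, 0, 0], [0, 0, 0], [0, 0, 0], [0, 0, 0], [0, 0, 0], [0, 0, 0]]' --claw '[0.75, 0.65, 0.55, 0.5, 0.45, 0.4, 0.3, 0.3, 0.3, 0.3]' --newtons 25

```text
t: 33.27
eef_pos: [0.4099, 0.3583, 0.0925]
tcp_rot: [-0.0, 1.0, -0.0, 0.0]
force: [0.0, 1.8, 5.1]
finger_gap: 0.388
finger_force: 25.0
```

Call:
jog_arm --travel '[[0, 0, -0.01], [0, 0, -0.03], [0, 0, -0.06], [0, 0, -0.09], [0.004, 0.02, -0.11], [0.012, 0.055, -0.11], [0.021, 0.095, -0.11], [0.03, 0.135, -0.11], [0.039, 0.175, -0.11], [0.048, 0.215, -0.11], [0.057, 0.255, -0.11], [0.065, 0.29, -0.11]]' --rot '[[0, 0, 0], [0, 0, 0], [0, 0, 0], [0, 0, 0], [0, 0, 0], [0, 0, 0], [0, 0, 0], [0, 0, 0], [0, 0, 0], [0, 0, 0], [0, 0, 0], [0, 0, 0]]' --claw '[0.3, 0.3, 0.3, 0.3, 0.3, 0.3, 0.3, 0.3, 0.3, 0.3, 0.3, 0.3]'

```text
t: 34.27
eef_pos: [0.4744, 0.0658, 0.2027]
tcp_rot: [0.0, 1.0, -0.0, 0.0]
force: [1.1, 0.5, -1.0]
finger_gap: 0.387
finger_force: 25.0
```

Converted, 10.7 cm is 0.107, 10.5 cm is 0.105.

Call:
jog_arm --travel '[[0.008, 0.035, 0], [0.013, 0.058, 0.01], [0.015, 0.066, 0.03], [0.015, 0.066, 0.06], [0.015, 0.066, 0.085], [0.015, 0.066, 0.1], [0.015, 0.066, 0.105], [0.015, 0.066, 0.107], [0.015, 0.066, 0.107], [0.015, 0.066, 0.107]]' --rot '[[0, 0, 0], [0, 0, 0], [0, 0, 0], [0, 0, 0], [0, 0, 0], [0, 0, 0], [0, 0, 0], [0, 0, 0], [0, 0, 0], [0, 0, 0]]' --claw '[0.3, 0.3, 0.3, 0.3, 0.3, 0.3, 0.3, 0.3, 0.3, 0.3]'

```text
t: 35.1
eef_pos: [0.4903, 0.0021, 0.0963]
tcp_rot: [0.0, 1.0, 0.0, 0.001]
force: [0.2, -0.9, -0.8]
finger_gap: 0.394
finger_force: 25.0
```

Converted, 0.1 cm is 0.001.

Call:
jog_arm --travel '[[0, 0, 0.001], [0, 0, 0.001], [0, 0, 0.001]]' --rot '[[0, 0, 0], [0, 0, 0], [0, 0, 0]]' --claw '[0.3, 0.3, 0.3]'

```text
t: 35.35
eef_pos: [0.4899, 0.0021, 0.0948]
tcp_rot: [0.0, 1.0, -0.0, 0.0]
force: [-0.4, 0.2, -2.2]
finger_gap: 0.392
finger_force: 25.0
```

Converted, 0.1 cm is 0.001.

Call:
jog_arm --travel '[[0, 0, 0.001], [0, 0, 0.001], [0, 0, 0.001]]' --rot '[[0, 0, 0], [0, 0, 0], [0, 0, 0]]' --claw '[0.3, 0.3, 0.3]'

```text
t: 35.6
eef_pos: [0.4906, 0.0024, 0.0943]
tcp_rot: [-0.0, 1.0, -0.0, 0.001]
force: [-2.7, 4.9, 14.1]
finger_gap: 0.389
finger_force: 25.0
```

Converted, -18.6 cm is -0.186, -16 cm is -0.16.

Call:
jog_arm --travel '[[0, 0, 0], [0, 0, 0], [0, 0, 0], [0, 0, 0], [0, 0, -0.015], [0, 0, -0.045], [0, 0, -0.08], [0, 0, -0.12], [0.01, 0.004, -0.16], [0.01, 0.004, -0.186], [0.01, 0.004, -0.186], [0.01, 0.004, -0.186]]' --rot '[[0, 0, 0], [0, 0, 0], [0, 0, 0], [0, 0, 0], [0, 0, 0], [0, 0, 0], [0, 0, 0], [0, 0, 0], [0, 0, 0], [0, 0, 0], [0, 0, 0], [0, 0, 0]]' --claw '[0.5, 0.6, 0.65, 0.65, 0.65, 0.65, 0.65, 0.65, 1, 1, 1, 1]'

```text
t: 36.6
eef_pos: [0.5003, -0.002, 0.2805]
tcp_rot: [0.0, 1.0, -0.0, 0.001]
force: [-0.4, -0.8, -0.4]
finger_gap: 0.91
finger_force: 0.0
```

```bash
python3 w.py w4; python3 f.py w4; python3 -c "
import cv2;a=cv2.imread('pics/w1.png');b=cv2.imread('pics/w4.png')
o=cv2.hconcat([x[30:250,150:385] for x in(a,b)]);cv2.imwrite('pics/cmp.png',cv2.resize(o,None,fx=1.7,fy=2.4,interpolation=2))"
```

```text
36.6 [ 0.5003 -0.002   0.2805] [ 1.0e-04  1.0e+00 -1.0e-04  1.4e-03]
bottle [188.  105.3]
plate [259.2 110.5]
pot [326.8 127.2]
flask [254.5 189.8]
bottle [188.3 102.4] [49.9 53.2] [0.5815 0.0742 0.111 ] dia [0.05312    0.05666519]Traceback (most recent call last):
  File "f.py", line 11, in <module>
    k=max(cv2.findContours(q,0,1)[0],key=cv2.contourArea);e=cv2.fitEllipse(cv2.convexHull(k))
ValueError: max() iterable argument is empty
```

View pics/cmp.png

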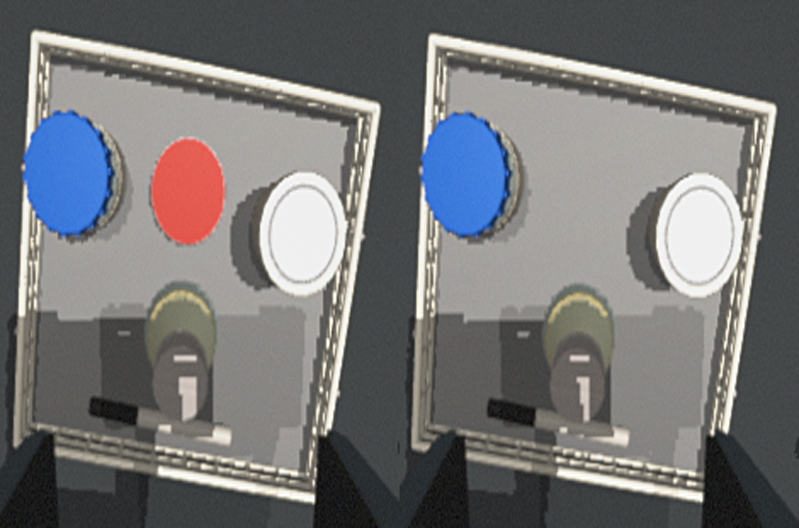

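The before and after views match within about 1 mm: bottle, pot, flask and marker are all in their original places. The plate's position on the disc was confirmed earlier, and the robot is clear of everything. I'll hand in.

```bash
python3 -c "
from workcell import arm
print(arm.hand_in())"
```

```text
the job is handed in; nothing more can be done
None
```

The job is handed in: the plate is within about 1.5 mm of the centre of the counter disc, the flask, bottle and pot are back in the tray within about 1 mm of where they stood, and I saw no movement of the marker or timer, at about 37 s of the 144 s allowed.

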